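# Hang the packed pail on the weighing stand

### The arm

A 7-joint arm with a two-finger parallel gripper is mounted at the origin on the work surface. World frame = base frame: x ahead of the robot, y to its left, z up, the work surface at z = 0. Lengths are in m, angles in degrees, forces in N, time in s.
With the tool pointing down it reaches from about 0.4 to 0.85 m from the base axis. Payload 10.4 kg.
Tool frame: the origin (TCP) lies at the very end of the fingers, on their centre line; the grasp point (between the pads) lies 19 mm behind it; z points along the fingers, x is the direction in which the jaws open and shut, and the axes are right-handed (so a half turn about z gives the same grasp; the last joint's range is limited). The gripper opens to 87 mm and grips with 3 to 60 N. Pads are 19 mm wide; open, the fingers measure 117 mm over their backs; the gripper's body (75 mm by 190 mm) begins 51 mm behind the grasp point.
Start: joints at [62.132, 19.034, -3.707, 83.658, 1.238, 77.344, -5.071], TCP at [0.28, -0.559, 0.223] pointing down, gripper open.
Joint ranges: [-148.97, 148.97], [-28.65, 121.19], [-84.17, 76.75], [9.2, 138.47], [-72.65, 252.65], [3.7, 117.97], [-149.18, 149.18]. Speed limits (degrees/s): [127.2, 127.2, 159.86, 159.86, 180, 180, 180].

### API

Orientations are given as [roll, pitch, yaw] about the fixed x, y, z axes, in that order (R = Rz(yaw) Ry(pitch) Rx(roll)).
In Python, from plant import env gives the robot as it stands.
- The arm moves only by the shell command python3 -m inch 'ROWS' [FORCE]. ROWS is JSON, a list of rows, each a list of 3 entries, a list of its own where there are three numbers: the finger opening in m, from 0 to 0.087, then the shift along the tool's x, y, z in m, then the turn, a rotation vector about the tool's x, y, z in rad. In form: [[gripper, [dx, dy, dz], [wx, wy, wz]], ...]. A call has 1 to 10 rows; each row is the pose to reach, as a shift and turn from the pose measured when the call began, along the tool's axes at that moment; what a row does not reach only later rows make up. A row lasts 1/12 s, in which the tool goes at most 41.7 mm and 7.16 degrees, less where a joint would pass 70% of its speed; a pose out of reach is approached as far as the arm can. A call with a gripper value outside its range is refused whole. The fingers move at their own pace and stop on an object; FORCE is the grip in N (left out, the last holds). Time passes only in rows, so rows that repeat a pose let the fingers close. It gives the time, the measured TCP pose, the force and the opening at its end, in the units of the state.
- env.sense(): the state, without advancing time (a new reading comes with each control period).
- env.camera(name): name is "side" or "top"; returns a dict with "frame" (400x640x3 uint8, red, green, blue), "intrinsics" (3x3 intrinsics, pixels), "position" and "rotation" of the camera in the world. Camera axes: x right, y up, looking along -z (the intrinsics and any distortion apply to the point x, -y, -z); pixel columns grow to the right and rows downward; lengths in m; the calibration is good to about 2 mm. A picture is of the moment at which its call begins. There is no depth.
- env.close_job(): hands the job in, once; it reports no verdict.
The state is a dict: "t": time; "joint_positions": joint angles; "joint_velocities": joint speeds; "tau": joint torques, N m; "tcp_pos": TCP position; "orientation": TCP orientation; "force": force on the tool from outside, world axes, zero at the start; "ft_torque": the same for the moment, N m; "finger_gap": finger opening in m.
Only numpy, scipy, OpenCV 4.12 (cv2) and the standard library are available. Lean on these libraries where they do the work, as an engineer would, in place of code of your own. Each camera call takes 0.05 s, during which the arm holds its last target. There are 200 camera calls.

### The job

Weigh the blue-lidded pail: swing its flat-lying bail upright while the pail stands on the table, then lift the pail by the bail and hang it gently on the two-pronged hook of the weighing stand, so that the wire lies in the dip of both prongs, with the black sleeve between them, and the pail hangs free and still. Do not drop or knock the pail or tip it over, and leave the green-lidded pail and everything else on the table where it is.

Things in the scene. Friction and masses are not known exactly. Their poses are not given: they have to be found in the camera images.
- pail: Pail to hang: white plastic, blue lid, closed, 134 mm across at the lid, 112 mm at the foot, 110 mm high, 0.35 to 0.70 kg. Origin: centre of its underside, z up. Its steel-wire bail pivots on two ears at y = +75 and -75 mm, 85 mm above the underside; flat, it sticks out level towards the pail's -x. Upright, the opening between lid and bar is 82 mm high, 150 mm wide.
- bail (a joint): Hinge of the blue-lidded pail's bail, rad, about the pail's y axis through the ears (x = 0, z = 85 mm): 0 = lying flat (level, towards -x, on its stop), 1.57 = upright over the pail, 3.1 = flat on the other side. It moves freely and falls back flat if let go.
- bail_grip (a point): Centre of the black plastic sleeve in the middle of the blue-lidded pail's bail, 110 mm from the hinge line. Sleeve 16 mm thick, 50 mm long, along the pail's y; it turns easily on the wire, so it can be held while the bail swings. The bar is straight bare wire, 5.6 mm thick, for 29 mm beyond each sleeve end, then bends to the side wires. Axes turn with the bail, y along the sleeve.
- stand: Grey weighing stand, fixed. A post at the back carries a scale head with display; two steel prongs run from it to the front (the stand's -x, roughly towards the robot): one two-pronged hook. Origin on the table, 50 mm in front of the hook's seat. Base 100 mm wide, 14 mm thick, x = -30 to +215 mm. Scale head: front face x = 160 mm, top 314 mm high; post front x = 170 mm.
- hook_seat (a point): Seat of the hook: where the middle of the bail's bar rests, midway between the prongs, 265 mm above the table (centre line of the wire). Axes as the stand. Prongs 8 mm thick at y = +37 and -37 mm, 66 mm free between. Each has a dip, floor 24 mm long, rising 20 mm behind and then running level back to the head, 110 mm behind the seat. The bar lies in it along y, either way round.
- prong_tip (a point): Midpoint between the two orange ball tips (12 mm across) of the prongs' upturned front ends: 32 mm in front (-x) of the seat and 15 mm above it; the balls reach 21 mm above the seat. The bar must pass over them. Axes as the stand.
- green_pail: A second pail of the same shape and size with a green lid and its bail fixed flat towards its -x (105 to 118 mm out, 85 mm high), 0.9 kg. Origin at the centre of its underside. Bystander: leave it where it stands.
- stapler: Black desk stapler, 150 x 36 x 44 mm, lying along its x; origin under its centre. It is a bystander: leave it where it stands.
- tape: Roll of amber packing tape lying flat, 90 mm across, 48 mm high; origin under its centre. It is a bystander: leave it where it stands.
- stamp: Wooden hand stamp, 40 mm across, 70 mm high, standing; origin under its centre. It is a bystander: leave it where it stands.
- glue: Small white glue bottle with orange cap, 38 mm across, 85 mm high; origin under its centre. It is a bystander: leave it where it stands.
- sanitiser: Clear bottle with blue cap, 60 mm across, 170 mm high; origin under its centre. It is a bystander: leave it where it stands.
- mug: White mug, 80 mm across, 95 mm high; origin under its centre. It is a bystander: leave it where it stands.

How it is judged (in metres and radians):
On the way, in this order (a step that is already met when the one before it is completed fails the run):
1. the bail is raised upright (within 20 degrees) while the pail stands level on the table (value of joint bail between 1.22 and 1.92 rad and height (world z) of pail below 0.012 m and angle between pail's own z axis and vertical below 0.15 rad), for 0.1 s.
2. the pail is lifted more than 40 mm off the table, hanging from its bail (height (world z) of pail above 0.04 m and value of joint bail between 1 and 2.14 rad), for 0.1 s.
At the end, for the whole second after the job is handed in: The blue-lidded pail hangs still and free on the stand: bail middle within 22 mm along, 18 mm across and 10 mm in height of the hook's seat, bar crosswise within 15 degrees, bail upright on the pail within 17 degrees, pail level within 11 degrees, off the table, slower than 60 mm/s (x of bail_grip in the frame of hook_seat between -0.022 and 0.022 m and y of bail_grip in the frame of hook_seat between -0.018 and 0.018 m and z of bail_grip in the frame of hook_seat between -0.01 and 0.01 m and angle between the y axis of pail and the y axis of stand, either way round below 0.26 rad and angle between pail's own z axis and vertical below 0.2 rad and value of joint bail between 1.27 and 1.87 rad and contact force between pail and stand above 2 N and linear speed of pail below 0.06 m/s); the robot touches nothing.
It fails at once if the pail is tipped more than 35 degrees (angle between pail's own z axis and vertical above 0.61 rad).
It fails at once if the pail is banged against, dropped on or pressed hard against the stand (over 45 N), or let fall or flung (faster than 1.2 m/s) (contact force between pail and stand above 45 N or linear speed of pail above 1.2 m/s).
It fails at once if the pail knocks the green-lidded pail (over 10 N) (contact force between pail and green_pail above 10 N).
It fails at once if the green-lidded pail is shifted more than 25 mm or tipped (distance of green_pail from where it was at the start of the episode above 0.025 m or angle between green_pail's own z axis and vertical above 0.25 rad).
It fails at once if another thing on the table is shifted more than 30 mm or tipped (distance of any of stapler, tape, stamp, glue, sanitiser, mug from where it was at the start of the episode above 0.03 m or angle between any of stapler, tape, stamp, glue, sanitiser, mug's own z axis and vertical above 0.4 rad).
It also fails if it takes over 70 s, if anything falls off the work surface, if the arm or the gripper's body presses on something with over 40 N, if the wrist force passes 120 N, or if a joint passes its speed limit or range.

## Working session

There is one attempt and no reset: what is moved stays moved. The work goes in short steps, Python scripts to look and compute and a shell command to move; the robot and the scene stay as the last step left them, time stands still between calls to the robot, and variables do not carry over. Pictures are saved under pics/ and viewed, on a budget of 10 in all, crops included, one or two more only if the job needs it, and the job is handed in when it is done.

```bash
mkdir -p pics; ls
python3 - <<'E'
from plant import env
import cv2
s=env.sense();print(s)
for n in("side","top"):
    c=env.camera(n);cv2.imwrite(f"pics/{n}0.png",c["frame"][:,:,::-1]);print(n,c["intrinsics"],c["position"],c["rotation"],[k for k in c])
E
```

```text
pics
{'t': 0.0, 'joint_positions': array([62.13296776, 19.07104245, -3.70635183, 83.70657057,  1.23583129,
       77.34228316, -5.07272152]), 'joint_velocities': array([ 0.0390802 ,  0.05694686, -0.0619599 ,  0.03364273, -0.06273945,
        0.02151648,  0.119668  ]), 'tau': array([-1.53608929e-03, -6.23245239e+01,  2.35830800e-02, -3.89883327e+01,
       -6.13102061e-02,  3.98310937e-02,  1.56080423e-04]), 'tcp_pos': array([ 0.27940244, -0.5586374 ,  0.22175934]), 'orientation': array([ 1.79997756e+02,  8.01069573e-02, -6.34297136e+01]), 'force': array([-0.24656171,  0.34542642,  0.03882991]), 'ft_torque': array([-0.00145797, -0.03899499,  0.0342462 ]), 'finger_gap': 0.08739687078479924}
side [[477.13140241   0.         333.35159321]
 [  0.         477.13140241 199.40611217]
 [  0.           0.           1.        ]] [ 0.06287693 -1.08422861  1.15864641] [ 49.70040042  -0.25699586 -21.25836393] ['frame', 'intrinsics', 'position', 'rotation']
top [[403.48138111   0.         320.89801693]
 [  0.         403.48138111 200.65529831]
 [  0.           0.           1.        ]] [ 0.26802917 -0.01210227  1.51107537] [  8.50673825   1.39840764 -90.76561446] ['frame', 'intrinsics', 'position', 'rotation']
```

View pics/side0.png

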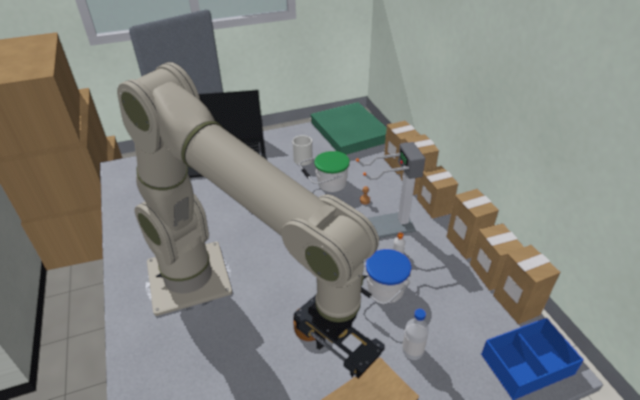

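View pics/top0.png

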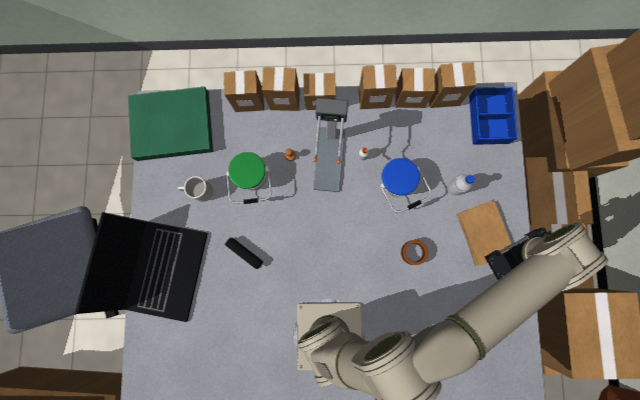

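The side view is mostly hidden by the arm. The top view shows the blue lid at about (401,177), its sleeve at (414,205), the orange prong balls at about (316,158) and (338,161), and the scale head at (331,108). I'll enlarge that area.

```bash
cat > h.py <<'E'
from plant import env
import numpy as np, cv2
from scipy.spatial.transform import Rotation as R
def ray(c,u,v):
    d=np.linalg.inv(c["intrinsics"])@[u,v,1]; d=np.array([d[0],-d[1],-d[2]])
    return np.array(c["position"]),R.from_euler('xyz',c["rotation"],degrees=True).as_matrix()@d
def atz(c,u,v,z):
    p,d=ray(c,u,v); return p+d*(z-p[2])/d[2]
def proj(c,P):
    q=R.from_euler('xyz',c["rotation"],degrees=True).as_matrix().T@(np.array(P)-c["position"])
    w=c["intrinsics"]@[q[0],-q[1],-q[2]]; return w[:2]/w[2]
def shot(name,box,s,out):
    c=env.camera(name);x0,y0,x1,y1=box
    cv2.imwrite(out,cv2.resize(c["frame"][y0:y1,x0:x1,::-1],None,fx=s,fy=s,interpolation=cv2.INTER_CUBIC));return c
def tool(target, rpy):
    "shift (tool axes) and rotvec from measured pose to target"
    s=env.sense(); R0=R.from_euler('xyz',s["orientation"],degrees=True); R1=R.from_euler('xyz',rpy,degrees=True)
    return (R0.inv().apply(np.array(target)-s["tcp_pos"])).round(4),(R0.inv()*R1).as_rotvec().round(4)
E
python3 - <<'E'
from h import *
shot("top",(300,90,490,220),4.2,"pics/top1.png")
E
```

```text
(no output)
```

View pics/top1.png

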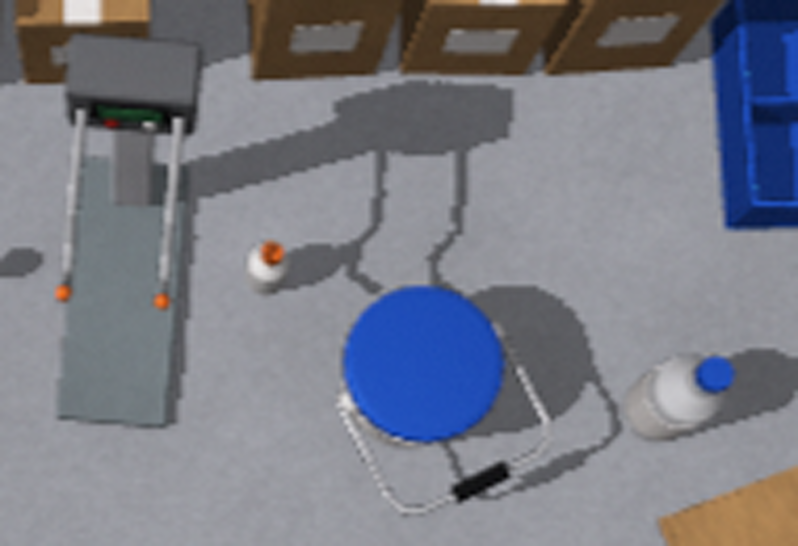

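The crop shows the ball tips at (63,293) and (162,301), the lid centre at (424,364), the sleeve running from (454,493) to (508,467), and the left ear at (345,402).

Run:
```python
from h import *
c=env.camera("top")
P=lambda u,v,z:atz(c,300+(u+.5)/4.2-.5,90+(v+.5)/4.2-.5,z)
b1=P(63,293,.28);b2=P(162,301,.28);print("balls",b1,b2,"sep",np.linalg.norm(b1-b2))
lid=P(424,364,.11);sl=P(481,482,.085);print("lid",lid,"sleeve",sl,"d",np.linalg.norm((lid-sl)[:2]))
print("ends",P(454,493,.085),P(508,467,.085),"ear",P(345,402,.085))
d=b2-b1; ys=(b1-b2)/np.linalg.norm(b1-b2); xs=np.array([ys[1],-ys[0],0])
print("stand yaw",np.degrees(np.arctan2(xs[1],xs[0])),"seat",(b1+b2)/2+.032*xs+[0,0,-.015])
px=(lid-sl)[:2]; print("pail yaw",np.degrees(np.arctan2(px[1],px[0])))
h1=P(82,113,.285);h2=P(178,122,.285);print("prong rear",h1,h2)
e=P(508,467,.085)-P(454,493,.085);print("sleeve len",np.linalg.norm(e),"dir",np.degrees(np.arctan2(e[1],e[0])))
print("base",P(57,418,.014),P(167,427,.014))
print("stuff: glue",P(265,280,.04)," sanit",P(675,410,.06))
```

```text
balls [0.58376732 0.03342695 0.28      ] [ 0.57620239 -0.04028282  0.28      ] sep 0.07409695700324344
lid [ 0.56020401 -0.26290285  0.11      ] sleeve [ 0.46283556 -0.31100493  0.085     ] d 0.1086021424351303
ends [ 0.45384064 -0.28787995  0.085     ] [ 0.47525839 -0.33432639  0.085     ] ear [ 0.53361491 -0.19892304  0.085     ]
stand yaw -5.859827631374419 seat [ 0.61181764 -0.00669498  0.265     ]
pail yaw 26.29034652794026
prong rear [0.72182113 0.01733763 0.285     ] [ 0.71312191 -0.05494295  0.285     ]
sleeve len 0.051146766552271 dir -65.24425120390504
base [0.53686661 0.04992829 0.014     ] [ 0.52693401 -0.04856504  0.014     ]
stuff: glue [ 0.6536776 -0.1377759  0.04     ]  sanit [ 0.52615498 -0.48571645  0.06      ]
```

The measurements agree: ball separation 74 mm, bail radius 109 mm and sleeve length 51 mm. Pail yaw is about 25.5° and stand yaw about -6°. I'll compute the approach.

Run:
```python
from h import *
print(tool([.462,-.3107,.2],[180,0,25.5]))
```

```text
(array([-0.1402, -0.2742,  0.0222]), array([-6.000e-04,  7.000e-04, -1.552e+00]))
```

```bash
python3 -m inch '[[0.036,[-0.014,-0.027,0],[0,0,-0.12]],[0.036,[-0.028,-0.055,0],[0,0,-0.24]],[0.036,[-0.042,-0.082,0],[0,0,-0.36]],[0.036,[-0.056,-0.11,0],[0,0,-0.48]],[0.036,[-0.07,-0.137,0],[0,0,-0.6]],[0.036,[-0.084,-0.165,0],[0,0,-0.72]],[0.036,[-0.098,-0.192,0],[0,0,-0.84]],[0.036,[-0.112,-0.219,0],[0,0,-0.96]],[0.036,[-0.126,-0.247,0],[0,0,-1.08]],[0.036,[-0.14,-0.274,0],[0,0,-1.2]]]' 10
python3 - <<'E'
from h import *
print(tool([.462,-.3107,.15],[180,0,25.5]))
E
```

```text
t: 1.03
tcp_pos: [0.4626, -0.3096, 0.2222]
orientation: [-180.0, 0.0, 5.7]
force: [0.0, -0.6, -0.3]
finger_gap: 0.0372
(array([-0.0007,  0.0011,  0.0722]), array([-7.000e-04,  2.000e-04, -3.461e-01]))
```

```bash
python3 -m inch '[[0.036,[-0.001,0.001,0.02],[0,0,-0.12]],[0.036,[-0.001,0.001,0.04],[0,0,-0.24]],[0.036,[-0.001,0.001,0.06],[0,0,-0.346]],[0.036,[-0.001,0.001,0.072],[0,0,-0.346]],[0.036,[-0.001,0.001,0.072],[0,0,-0.346]],[0.036,[-0.001,0.001,0.072],[0,0,-0.346]]]'
python3 - <<'E'
from h import *
print(tool([.462,-.3107,.066],[180,0,25.5]))
shot("top",(370,140,500,240),3,"pics/a.png");shot("side",(320,220,450,320),3,"pics/b.png")
a=np.hstack([cv2.imread("pics/a.png"),cv2.imread("pics/b.png")]);cv2.imwrite("pics/ab.png",a)
E
```

```text
t: 1.53
tcp_pos: [0.4615, -0.3107, 0.1502]
orientation: [-179.9, 0.0, 25.3]
force: [-0.0, -0.2, 0.6]
finger_gap: 0.0361
(array([0.0005, 0.0004, 0.0842]), array([-0.0016,  0.0004, -0.0041]))
```

View pics/ab.png

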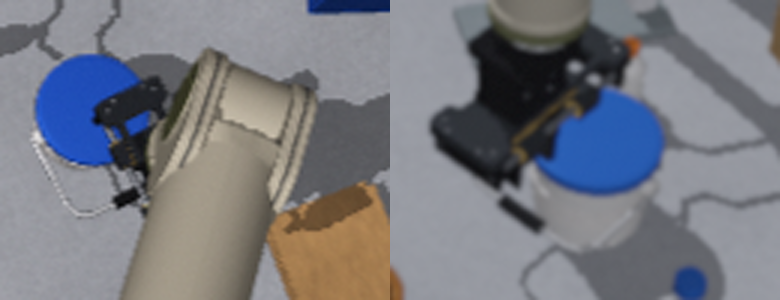

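The fingers are over the sleeve. In the side crop the sleeve centre is at (520,212), so I'll check that against the estimate.

Run:
```python
from h import *
c=env.camera("side")
print(atz(c,320+130.5/3-.5,220+212.5/3-.5,.085), proj(c,[.462,-.3107,.085]))
```

```text
[ 0.46022836 -0.30854238  0.085     ] [363.87962952 290.71753489]
```

```bash
python3 -m inch '[[0.036,[0,0,0.02],[0,0,0]],[0.036,[0,0,0.04],[0,0,0]],[0.036,[0,0,0.055],[0,0,0]],[0.036,[0,0,0.065],[0,0,0]],[0.036,[0,0,0.075],[0,0,0]],[0.036,[0,0,0.084],[0,0,0]],[0.036,[0,0,0.084],[0,0,0]],[0.036,[0,0,0.084],[0,0,0]]]'
```

```text
t: 2.35
tcp_pos: [0.4625, -0.3111, 0.0677]
orientation: [179.9, -0.1, 25.4]
force: [-0.3, 0.2, -0.3]
finger_gap: 0.0363
```

```bash
python3 -m inch '[[0.025,[0,0,0],[0,0,0]],[0.018,[0,0,0],[0,0,0]],[0.016,[0,0,0],[0,0,0]],[0.012,[0,0,0],[0,0,0]],[0.008,[0,0,0],[0,0,0]],[0.008,[0,0,0],[0,0,0]],[0.008,[0,0,0],[0,0,0]],[0.008,[0,0,0],[0,0,0]]]' 30
```

```text
t: 3.02
tcp_pos: [0.4623, -0.3115, 0.0679]
orientation: [179.9, -0.0, 25.3]
force: [-3.2, -2.2, 4.8]
finger_gap: 0.0152
```

```bash
python3 -m inch '[[0.008,[0.000,0,-0.01],[0,0,0]],[0.008,[0.002,0,-0.019],[0,0,0]],[0.008,[0.004,0,-0.0285],[0,0,0]],[0.008,[0.0065,0,-0.0375],[0,0,0]],[0.008,[0.010,0,-0.0465],[0,0,0]],[0.008,[0.0145,0,-0.055],[0,0,0]],[0.008,[0.020,0,-0.063],[0,0,0]],[0.008,[0.0255,0,-0.0705],[0,0,0]],[0.008,[0.032,0,-0.078],[0,0,0]],[0.008,[0.032,0,-0.078],[0,0,0]]]'
```

```text
t: 3.85
tcp_pos: [0.4933, -0.2971, 0.1479]
orientation: [179.8, -0.1, 25.4]
force: [-2.2, -1.1, 2.7]
finger_gap: 0.015
```

```bash
python3 -m inch '[[0.008,[0.005,0,-0.004],[0,0,0]],[0.008,[0.013,0,-0.0095],[0,0,0]],[0.008,[0.021,0,-0.0145],[0,0,0]],[0.008,[0.0295,0,-0.019],[0,0,0]],[0.008,[0.0385,0,-0.023],[0,0,0]],[0.008,[0.0475,0,-0.0255],[0,0,0]],[0.008,[0.057,0,-0.0275],[0,0,0]],[0.008,[0.0665,0,-0.0285],[0,0,0]],[0.008,[0.076,0,-0.029],[0,0,0]],[0.008,[0.076,0,-0.029],[0,0,0]]]'
python3 - <<'E'
from h import *
s=env.sense();print(s["tcp_pos"],s["force"])
shot("top",(340,130,470,230),3,"pics/a.png");shot("side",(320,200,450,300),3,"pics/b.png")
cv2.imwrite("pics/up.png",np.hstack([cv2.imread("pics/a.png"),cv2.imread("pics/b.png")]))
E
```

```text
t: 4.68
tcp_pos: [0.5647, -0.2629, 0.1781]
orientation: [179.7, -0.3, 25.6]
force: [1.6, -1.6, 6.1]
finger_gap: 0.0151
[ 0.56469614 -0.26289722  0.17808002] [ 1.55666648 -1.6095146   6.10499946]
```

View pics/up.png

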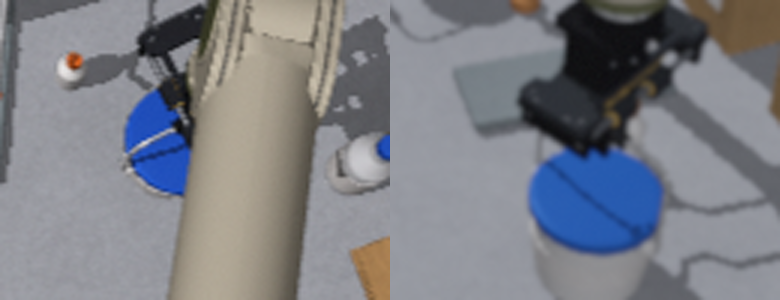

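The bail is upright and the pail is level on the table. Now I'll lift it slowly.

```bash
python3 -m inch '[[0.008,[0,0,-0.002],[0,0,0]],[0.008,[0,0,-0.005],[0,0,0]],[0.008,[0,0,-0.01],[0,0,0]],[0.008,[0,0,-0.018],[0,0,0]],[0.008,[0,0,-0.03],[0,0,0]],[0.008,[0,0,-0.045],[0,0,0]],[0.008,[0,0,-0.06],[0,0,0]],[0.008,[0,0,-0.072],[0,0,0]],[0.008,[0,0,-0.08],[0,0,0]],[0.008,[0,0,-0.08],[0,0,0]]]' 40; python3 -m inch '[[0.008,[0,0,-0.01],[0,0,0]],[0.008,[0,0,-0.02],[0,0,0]],[0.008,[0,0,-0.03],[0,0,0]],[0.008,[0,0,-0.04],[0,0,0]],[0.008,[0,0,-0.045],[0,0,0]],[0.008,[0,0,-0.045],[0,0,0]],[0.008,[0,0,-0.045],[0,0,0]]]'
python3 - <<'E'
from h import *
a=np.radians(-6);xs=np.array([np.cos(a),np.sin(a),0]);seat=np.array([.612,-.0067,0])
print(tool(seat-.13*xs+[0,0,.303],[180,0,-6]))
E
```

```text
t: 5.62
tcp_pos: [0.5639, -0.264, 0.2605]
orientation: [179.6, -0.4, 25.5]
force: [-0.2, -0.2, -4.5]
finger_gap: 0.0151
t: 6.2
tcp_pos: [0.5636, -0.2639, 0.3055]
orientation: [179.6, -0.4, 25.5]
force: [-0.4, 0.6, -5.1]
finger_gap: 0.0148
(array([ 0.0435, -0.2792,  0.0007]), array([ 0.0055, -0.0088,  0.5495]))
```

```bash
python3 -m inch '[[0.008,[0.001,-0.004,0],[0,0,0.01]],[0.008,[0.002,-0.012,0],[0,0,0.03]],[0.008,[0.004,-0.024,0],[0,0,0.06]],[0.008,[0.006,-0.039,0],[0,0,0.09]],[0.008,[0.008,-0.055,0],[0,0,0.12]],[0.008,[0.011,-0.071,0],[0,0,0.15]],[0.008,[0.014,-0.087,0],[0,0,0.18]],[0.008,[0.016,-0.103,0],[0,0,0.21]],[0.008,[0.018,-0.119,0],[0,0,0.24]],[0.008,[0.021,-0.135,0],[0,0,0.27]]]'
python3 - <<'E'
from h import *
a=np.radians(-6);xs=np.array([np.cos(a),np.sin(a),0]);seat=np.array([.612,-.0067,0])
print(tool(seat-.13*xs+[0,0,.303],[180,0,-6]))
E
```

```text
t: 7.03
tcp_pos: [0.5237, -0.1319, 0.304]
orientation: [179.7, -0.4, 9.9]
force: [-0.8, -0.7, -5.2]
finger_gap: 0.0149
(array([-1.650e-02, -1.438e-01,  1.000e-04]), array([ 0.004 , -0.0083,  0.2776]))
```

```bash
python3 -m inch '[[0.008,[-0.002,-0.016,0],[0,0,0.03]],[0.008,[-0.004,-0.032,0],[0,0,0.06]],[0.008,[-0.006,-0.048,0],[0,0,0.09]],[0.008,[-0.008,-0.064,0],[0,0,0.12]],[0.008,[-0.01,-0.08,0],[0,0,0.155]],[0.008,[-0.011,-0.096,0],[0.001,-0.001,0.19]],[0.008,[-0.013,-0.112,0],[0.002,-0.003,0.22]],[0.008,[-0.014,-0.126,0],[0.003,-0.005,0.25]],[0.008,[-0.016,-0.137,0],[0.004,-0.007,0.27]],[0.008,[-0.0165,-0.144,0],[0.004,-0.008,0.277]]]'; python3 -m inch '[[0.008,[0,0,0],[0,0,0]],[0.008,[0,0,0],[0,0,0]],[0.008,[0,0,0],[0,0,0]],[0.008,[0,0,0],[0,0,0]],[0.008,[0,0,0],[0,0,0]],[0.008,[0,0,0],[0,0,0]],[0.008,[0,0,0],[0,0,0]],[0.008,[0,0,0],[0,0,0]]]'
python3 - <<'E'
from h import *
shot("top",(260,80,390,220),3,"pics/a.png");shot("side",(310,100,440,240),3,"pics/b.png")
cv2.imwrite("pics/front.png",np.hstack([cv2.imread("pics/a.png"),cv2.imread("pics/b.png")]))
a=np.radians(-6);xs=np.array([np.cos(a),np.sin(a),0]);seat=np.array([.612,-.0067,0])
print(tool(seat-.13*xs+[0,0,.303],[180,0,-6]),tool(seat+[0,0,.303],[180,0,-6]))
E
```

```text
t: 7.87
tcp_pos: [0.4818, 0.0088, 0.3028]
orientation: [180.0, 0.0, -5.9]
force: [0.2, 0.3, -5.2]
finger_gap: 0.0147
t: 8.53
tcp_pos: [0.4819, 0.0086, 0.3028]
orientation: [180.0, 0.0, -6.0]
force: [-0.7, -0.5, -5.1]
finger_gap: 0.0146
(array([ 0.001 ,  0.0017, -0.0002]), array([0.    , 0.0004, 0.0008])) (array([ 0.131 ,  0.0018, -0.0003]), array([0.    , 0.0004, 0.0008]))
```

View pics/front.png

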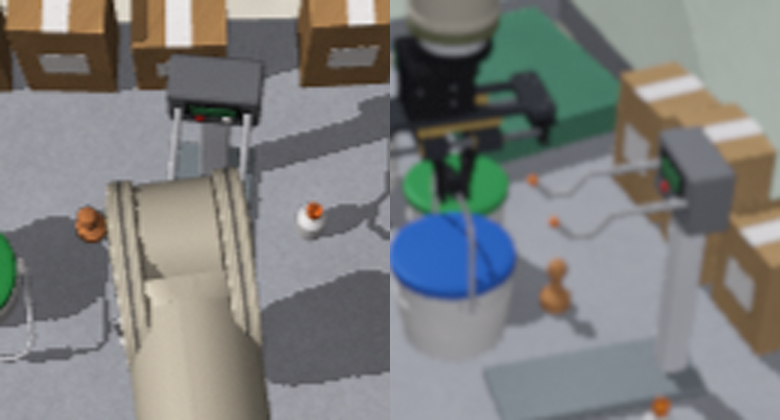

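The pail hangs level in front of the hook. The side panel shows the prong balls at (533,181) and (555,223), so I'll cross-check the seat from this camera.

Run:
```python
from h import *
c=env.camera("side");t=env.camera("top")
f=c["frame"].astype(int)
for n,cc,b in(("side",c,(330,150,400,190)),("top",t,(305,150,350,170))):
    f=cc["frame"].astype(int);x0,y0,x1,y1=b;g=f[y0:y1,x0:x1]
    m=((g[...,0]>150)&(g[...,0]-g[...,2]>80)).astype(np.uint8)
    k,_,st,ce=cv2.connectedComponentsWithStats(m)
    for i in range(1,k):
        if st[i,4]>2:print(n,st[i,4],ce[i]+[x0,y0],atz(cc,*(ce[i]+[x0,y0]),.28))
```

```text
side 3 [356.66666667 159.33333333] [0.58206056 0.03611099 0.28      ]
side 3 [364.33333333 173.66666667] [ 0.57412166 -0.04095134  0.28      ]
side 6 [364.83333333 188.16666667] [ 0.54681053 -0.10560796  0.28      ]
```

```bash
python3 -m inch '[[0.008,[0.003,0,0],[0,0,0]],[0.008,[0.009,0,0],[0,0,0]],[0.008,[0.017,0,0],[0,0,0]],[0.008,[0.026,0,0],[0,0,0]],[0.008,[0.035,0.001,0],[0,0,0]],[0.008,[0.044,0.001,0],[0,0,0]],[0.008,[0.053,0.001,0],[0,0,0]],[0.008,[0.061,0.001,0],[0,0,0]],[0.008,[0.067,0.001,0],[0,0,0]],[0.008,[0.07,0.001,0],[0,0,0]]]'; python3 -m inch '[[0.008,[0.003,0,0],[0,0,0]],[0.008,[0.009,0,0],[0,0,0]],[0.008,[0.017,0,0],[0,0,0]],[0.008,[0.026,0,0],[0,0,0]],[0.008,[0.035,0,0],[0,0,0]],[0.008,[0.044,0,0],[0,0,0]],[0.008,[0.051,0,0],[0,0,0]],[0.008,[0.056,0,0],[0,0,0]],[0.008,[0.059,0,0],[0,0,0]],[0.008,[0.06,0,0],[0,0,0]]]'
python3 - <<'E'
from h import *
shot("side",(310,100,440,240),5,"pics/b2.png")
print(tool([.6115,-.0065,.303],[180,0,-6]))
E
```

```text
t: 9.57
tcp_pos: [0.5522, 0.0004, 0.3024]
orientation: [-180.0, 0.0, -6.0]
force: [0.1, 0.8, -4.9]
finger_gap: 0.0146
t: 10.4
tcp_pos: [0.6123, -0.0058, 0.3022]
orientation: [-180.0, 0.1, -6.0]
force: [0.2, -0.3, -4.5]
finger_gap: 0.0149
(array([-0.0006,  0.0008, -0.0008]), array([-0.0005,  0.001 ,  0.0009]))
```

View pics/b2.png

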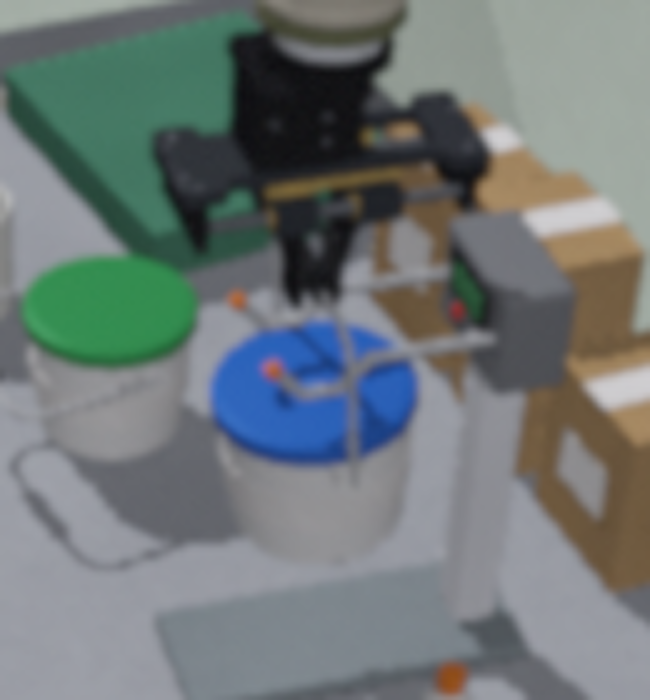

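The bar is above the dips and the prongs pass through the bail opening. In the crop the near ball is at (272,370), the near side wire is at x≈350, and its ear is at about (353,480). Next I'll check these against the projected model.

Run:
```python
from h import *
c=env.camera("side")
s=env.sense();r=R.from_euler('z',-6,degrees=True)
q=lambda P:((proj(c,P)-[310,100]+.5)*5-.5).round()
g=s["tcp_pos"]+[0,0,.018]
for n,o in dict(ear=[0,-.075,-.11],bend=[0,-.054,0],sleeve_end=[0,-.025,0],lid=[0,0,-.085],foot=[0,0,-.195]).items():print(n,q(g+r.apply(o)))
seat=np.array([.6115,-.0065,.265])
for n,o in dict(ballN=[-.032,-.037,.015],ballF=[-.032,.037,.015],dipN=[0,-.037,0]).items():print(n,q(seat+r.apply(o)))
```

```text
ear [339. 486.]
bend [339. 322.]
sleeve_end [323. 295.]
lid [302. 382.]
foot [293. 514.]
ballN [276. 369.]
ballF [239. 300.]
dipN [324. 380.]
```

The lid and ear sit about 13 px right of the prediction, which is probably residual swing. I'll wait and track the lid.

```bash
cat > lid.py <<'E'
from h import *
def lid():
    c=env.camera("side");f=c["frame"].astype(int)[150:215,340:400]
    m=(f[...,2]-f[...,0]>70)&(f[...,2]>100); ys,xs=np.nonzero(m)
    return [((v-o+.5)*5-.5) for v,o in((xs.min()+340,310),(xs.max()+340,310),(ys.min()+150,100),(ys.max()+150,100))],env.sense()["t"]
E
for i in 1 2 3; do python3 -m inch '[[0.008,[0,0,0],[0,0,0]],[0.008,[0,0,0],[0,0,0]]]' | head -1; python3 -c "from lid import *;print(lid())"; done
python3 -m inch '[[0.008,[0,0,0],[0,0,0]],[0.008,[0,0,0],[0,0,0]],[0.008,[0,0,0],[0,0,0]],[0.008,[0,0,0],[0,0,0]],[0.008,[0,0,0],[0,0,0]],[0.008,[0,0,0],[0,0,0]],[0.008,[0,0,0],[0,0,0]],[0.008,[0,0,0],[0,0,0]]]'
python3 - <<'E'
from lid import *
print(lid()); shot("side",(310,100,440,240),5,"pics/b3.png")
E
```

```text
t: 10.67
([np.float64(192.0), np.float64(392.0), np.float64(332.0), np.float64(462.0)], 10.7167)
t: 10.88
([np.float64(197.0), np.float64(397.0), np.float64(332.0), np.float64(462.0)], 10.9333)
t: 11.1
([np.float64(202.0), np.float64(407.0), np.float64(327.0), np.float64(457.0)], 11.15)
t: 11.82
tcp_pos: [0.6116, -0.0057, 0.3027]
orientation: [-180.0, 0.0, -5.9]
force: [-0.1, 0.8, -4.9]
finger_gap: 0.0145
([np.float64(197.0), np.float64(397.0), np.float64(327.0), np.float64(462.0)], 11.8667)
```

View pics/b3.png

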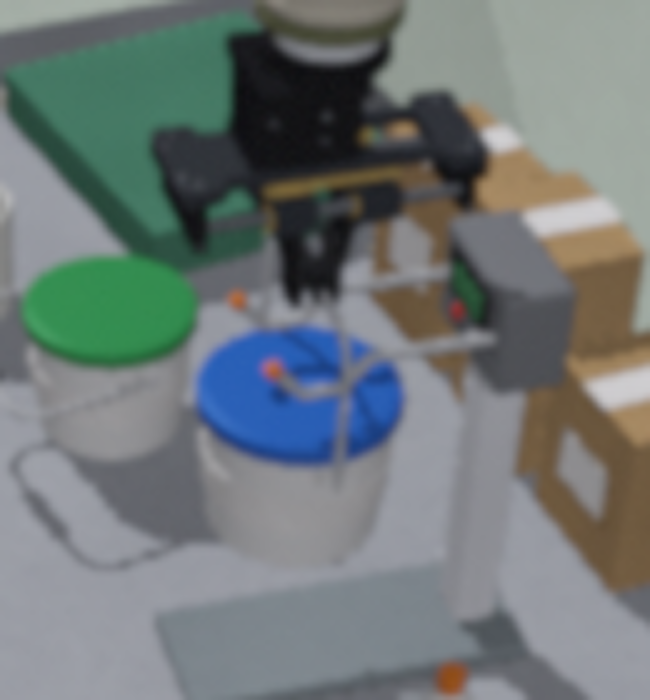

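The swing has settled: the lid centre is at x≈300 against 302 predicted, and the ear is at (338,485) against (339,486). Lowering now.

```bash
python3 -m inch '[[0.008,[0,0.001,0.003],[0,0,0]],[0.008,[0,0.001,0.009],[0,0,0]],[0.008,[0,0.001,0.015],[0,0,0]],[0.008,[0,0.001,0.021],[0,0,0]],[0.008,[0,0.001,0.027],[0,0,0]],[0.008,[0,0.001,0.033],[0,0,0]],[0.008,[0,0.001,0.039],[0,0,0]],[0.008,[0,0.001,0.043],[0,0,0]],[0.008,[0,0.001,0.046],[0,0,0]],[0.008,[0,0.001,0.046],[0,0,0]]]'; python3 -m inch '[[0.008,[0,0,0.001],[0,0,0]],[0.008,[0,0,0.002],[0,0,0]],[0.008,[0,0,0.003],[0,0,0]],[0.008,[0,0,0.004],[0,0,0]],[0.008,[0,0,0.005],[0,0,0]],[0.008,[0,0,0.005],[0,0,0]]]'
```

```text
t: 12.75
tcp_pos: [0.6112, -0.0068, 0.2559]
orientation: [-180.0, 0.1, -5.9]
force: [-0.4, -0.2, -5.1]
finger_gap: 0.0148
t: 13.25
tcp_pos: [0.6111, -0.0067, 0.2508]
orientation: [-180.0, 0.1, -5.9]
force: [-0.0, 0.5, -5.4]
finger_gap: 0.0149
```

```bash
python3 -m inch '[[0.008,[0,0,0.001],[0,0,0]],[0.008,[0,0,0.002],[0,0,0]],[0.008,[0,0,0.003],[0,0,0]],[0.008,[0,0,0.003],[0,0,0]]]';python3 -m inch '[[0.008,[0,0,0.001],[0,0,0]],[0.008,[0,0,0.002],[0,0,0]],[0.008,[0,0,0.002],[0,0,0]]]'
```

```text
t: 13.58
tcp_pos: [0.6112, -0.0068, 0.2479]
orientation: [180.0, 0.1, -5.9]
force: [0.1, -0.5, -2.1]
finger_gap: 0.015
t: 13.83
tcp_pos: [0.6114, -0.0068, 0.2474]
orientation: [180.0, -0.0, -6.0]
force: [-4.5, -1.4, 6.8]
finger_gap: 0.0149
```

Contact came at the expected height. I'll ease off about 1 mm so the hook carries most of the weight, then open slowly.

```bash
python3 -m inch '[[0.008,[0,0,-0.0005],[0,0,0]],[0.008,[0,0,-0.0005],[0,0,0]]]' 10; python3 -m inch '[[0.016,[0,0,0],[0,0,0]],[0.02,[0,0,0],[0,0,0]],[0.025,[0,0,0],[0,0,0]],[0.03,[0,0,0],[0,0,0]],[0.035,[0,0,0],[0,0,0]],[0.04,[0,0,0],[0,0,0]],[0.045,[0,0,0],[0,0,0]],[0.045,[0,0,0],[0,0,0]]]'
python3 - <<'E'
from h import *
shot("side",(310,100,440,240),5,"pics/b4.png")
E
```

```text
t: 14.0
tcp_pos: [0.6115, -0.0067, 0.2481]
orientation: [180.0, -0.0, -6.0]
force: [0.5, -1.0, -5.8]
finger_gap: 0.0158
t: 14.67
tcp_pos: [0.6115, -0.0067, 0.2481]
orientation: [180.0, -0.0, -5.9]
force: [-0.8, -0.7, -0.7]
finger_gap: 0.0425
```

View pics/b4.png

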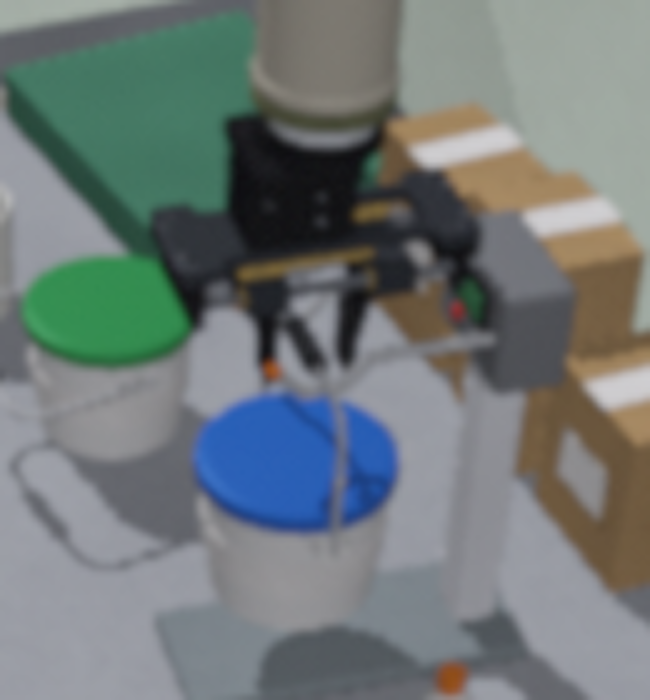

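The jaws are open, the force is near zero, and the pail hangs on its own. The bare wire crosses the near prong at about (325,380), which is where the dip was predicted. I'll withdraw straight up.

```bash
python3 -m inch '[[0.045,[0,0,-0.003],[0,0,0]],[0.045,[0,0,-0.008],[0,0,0]],[0.045,[0,0,-0.016],[0,0,0]],[0.045,[0,0,-0.026],[0,0,0]],[0.045,[0,0,-0.038],[0,0,0]],[0.045,[0,0,-0.052],[0,0,0]],[0.045,[0,0,-0.068],[0,0,0]],[0.045,[0,0,-0.085],[0,0,0]],[0.045,[0,0,-0.1],[0,0,0]],[0.045,[0,0,-0.1],[0,0,0]]]'; python3 -m inch '[[0.045,[-0.03,0,-0.02],[0,0,0]],[0.045,[-0.06,0,-0.03],[0,0,0]],[0.045,[-0.09,0,-0.04],[0,0,0]],[0.045,[-0.12,0,-0.05],[0,0,0]],[0.045,[-0.15,0,-0.05],[0,0,0]],[0.045,[-0.15,0,-0.05],[0,0,0]],[0.045,[-0.15,0,-0.05],[0,0,0]],[0.045,[-0.15,0,-0.05],[0,0,0]],[0.045,[-0.15,0,-0.05],[0,0,0]],[0.045,[-0.15,0,-0.05],[0,0,0]]]'
python3 - <<'E'
from h import *
import time
for i in range(12):
    c=env.camera("side");f=c["frame"].astype(int)[150:230,340:400];m=(f[...,2]-f[...,0]>70)&(f[...,2]>100);ys,xs=np.nonzero(m);print(round(env.sense()["t"],2),xs.mean().round(2),ys.mean().round(2))
shot("side",(310,100,440,240),5,"pics/b5.png")
E
```

```text
t: 15.55
tcp_pos: [0.6124, -0.0063, 0.3527]
orientation: [-180.0, -0.4, -5.9]
force: [-0.0, -0.3, -0.2]
finger_gap: 0.045
t: 16.38
tcp_pos: [0.4635, 0.0091, 0.4013]
orientation: [-179.9, -0.3, -5.9]
force: [0.1, 0.2, -0.3]
finger_gap: 0.0448
16.43 28.04 41.83
16.48 28.08 41.83
16.53 28.06 41.83
16.58 28.06 41.83
16.63 28.05 41.83
16.68 28.08 41.83
16.73 28.08 41.83
16.78 28.04 41.83
16.83 28.08 41.83
16.88 28.05 41.83
16.93 28.08 41.83
16.98 28.08 41.83
```

View pics/b5.png

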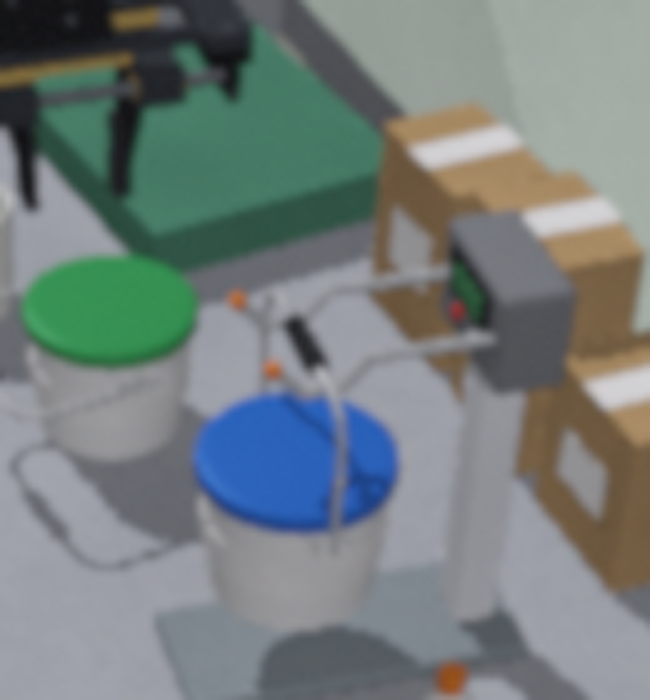

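The bar lies across both prongs, the sleeve (centre (306,344)) is between them, and the pail is still. One numeric check, then I'll hand in.

Run:
```python
from h import *
c=env.camera("side");p=atz(c,310+306.5/5-.5,100+344.5/5-.5,.265)
d=R.from_euler('z',6,degrees=True).apply(p-[.6115,-.0065,.265]);print("sleeve in seat frame",d)
if max(abs(d))<.015: env.close_job();print("closed")
```

```text
sleeve in seat frame [1.35200967e-03 1.20624053e-03 1.11022302e-16]
the job is handed in; nothing more can be done
closed
```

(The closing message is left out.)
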